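# Roll the marble in the green studio cup

### The arm

A 6-joint arm with a two-finger parallel gripper is mounted at the origin on the work surface. World frame = base frame: x ahead of the robot, y to its left, z up, the work surface at z = 0. Lengths are in m, angles in rad, forces in N, time in s.
With the tool pointing down it reaches from about 0.3 to 0.875 m from the base axis. Payload 6.4 kg.
Tool frame: the origin (TCP) lies midway between the tips of the shut fingers; the grasp point (between the pads) lies 19 mm behind it (ctrl.pinch_z is the distance from the TCP to the grasp point, in m); z points along the fingers, y is the line along which they close (so a half turn about z gives the same grasp; the last joint's range is limited). The gripper opens to 85 mm and grips with 20 to 120 N. Pads are 22 mm wide; open, the fingers measure 114 mm over their backs; the gripper's body (76 mm by 85 mm) begins 54 mm behind the grasp point. The pads swing forward as they close: fully open they stand 13 mm farther back than shut.
Start: joints at [1.035, 0.181, 1.607, -0, 1.354, -0.206], TCP at [0.186, 0.544, 0.231] pointing down, gripper open.
Joint ranges: [-2.99, 2.99], [-0.89, 2.07], [0.3, 2.58], [-1.14, 4.28], [0, 2.63], [-3.12, 3.12]. Speed limits (rad/s): [2.57, 2.57, 3.01, 3.14, 3.14, 3.14].

### API

Orientations are given as a unit quaternion [w, x, y, z].
In Python, from bench import ctrl gives the robot as it stands.
- The arm moves only by the tool apply_moves, never from a script. Its argument "moves" is a list of rows, each an object with "jaw": the opening, from 0 (shut) to 1 (fully open); "offset": the shift along the tool's x, y, z in mm, a list of three; "rot": the turn, a rotation vector about the tool's x, y, z in degrees, a list of three. In form: [{"jaw": jaw, "offset": [dx, dy, dz], "rot": [ax, ay, az]}, ...]. A call has exactly 5 rows; each row shifts and turns the commanded pose from where the row before left it, along the tool's axes as they then stand; what a row does not reach is not made up. A row lasts 1/8 s, in which the tool goes at most 62.5 mm and 10.7 degrees, less where a joint would pass 70% of its speed; a pose out of reach is approached as far as the arm can. A call is refused whole if a number of a shift passes 62.5 or a number of a turn 10.7, either way. A call with a gripper value outside its range is refused whole. The fingers move at their own pace and stop on an object; the grip force is fixed at half the most. Time passes only in rows, so rows that do not move let the fingers close, or fill a call up. It gives the time, the measured TCP pose, the force, the opening and the grip force at its end, in the units of the state.
- ctrl.get_obs(): the state, without advancing time (a new reading comes with each control period).
- ctrl.camera(name): name is "scene" or "top" or "wrist"; returns (picture, depth): 400x640x3 uint8, red, green, blue; 400x640 float32, m along the optical axis (not along the pixel's ray), 0 where there is no reading.
- ctrl.camera_params(name): a dict with "K" (3x3 intrinsics, pixels), "cam_to_world" (4x4, takes a point from camera to world coordinates); the wrist camera has in their place "mount" (4x4, takes a point from camera to tool coordinates, whose origin is the TCP and whose axes are the flange's). Camera axes: x right, y down, z forward; pixel columns grow to the right and rows downward; lengths in m; the calibration is good to about 2 mm. A picture is of the moment at which its call begins: read the wrist's pose just before it. camera_params takes no time and is no camera call.
- ctrl.hand_in(): hands the job in; it is judged then, once.
Trained networks look in the newest picture that a camera, given by its name, has taken for a name from the list of things; names that differ only in an ending like _2 or _b are one class to them, and where a whole thing is asked for, a point or a joint stands for the part that bears it (a point fixed in the world has none). Each returns a list of dicts, best first, with "score" (0 to 1); they miss things now and then, are a little off and sometimes report something else, mostly with a low value. They report only what shows in the picture. A call takes as long as a camera call. They do not tell look-alikes from the thing itself.
- ctrl.outline_of(camera, target): "region" (400x640 bool, what is visible of it) and "position" ([column, row] in pixels, amid what is visible of it).
The state is a dict: "time_s": time; "q": joint angles; "dq": joint speeds; "joint_efforts": joint torques, N m; "eef_pos": TCP position; "eef_rot": TCP orientation; "wrist_force": force on the tool from outside, world axes, zero at the start; "torque": the same for the moment, N m; "opening": opening from 0.0 (shut) to 1.0 (fully open); "grasp_force": force on a finger pad.
Only numpy, scipy, OpenCV 4.12 (cv2) and the standard library are available. Lean on these libraries where they do the work, as an engineer would, in place of code of your own. Each camera call takes 0.05 s, during which the arm holds its last target. There are 200 camera calls.

### The job

The green cup on the studio table holds a marble for marble painting. Lift it and tilt it to about 40 degrees, hold it tilted for two seconds so that the marble rolls against the wall, then bring it level again and set it down upright, without dropping it, on the round cork pad. Keep the marble in the cup and leave the empty blue cup where it stands.

Things in the scene. Friction and masses are not known exactly. Their poses are not given: they have to be found in the camera images.
- green_cup_center (a point): Centre, half-way up, of the green plastic cup: a straight round open cup, 56 mm outer diameter, 80 mm tall, wall 3 mm, inner floor 5 mm above its underside, about 120 g, no handle. It starts standing upright on the bare table, so this point is 40 mm above the table. Its z axis runs from the foot to the mouth.
- marble_center (a point): Centre of the loose white marble, 24 mm in diameter, 18 g, that lies in the green cup.
- cork_top (a point): Centre of the upper face of the round brown cork pad, 120 mm in diameter, 6 mm thick, fixed flat on the table; its upper face is 6 mm above the table.
- blue_cup_center (a point): Centre, half-way up, of the blue cup: same shape and size as the green one, empty, standing upright on the table. A bystander.
Not all that is in view belongs to the job. Of the things that look like the part that bears cork_top, take the one that is farthest to the robot's right at the start.

How it is judged:
On the way:
1. the green cup is off the table and tilted 28 to 52 degrees from upright for one second (angle between green_cup_center's own z axis and vertical between 0.489 and 0.908 rad and height (world z) of green_cup_center above 0.06 m), for 1 s.
At the end, for the whole second after the job is handed in: The green cup stands upright (within 10 degrees) and at rest on the cork pad (its whole foot on it: centre within 30 mm of the pad's centre), with the marble in it (horizontal distance between green_cup_center and cork_top below 0.03 m and height (world z) of green_cup_center between 0.04 and 0.052 m and angle between green_cup_center's own z axis and vertical below 0.175 rad and distance between marble_center and green_cup_center below 0.05 m and linear speed of green_cup below 0.03 m/s); the robot touches nothing.
It fails at once if the green cup is let go in the air, more than 20 mm above where it stands on the pad (height (world z) of green_cup_center above 0.066 m and contact force between green_cup and the fingers below 0.05 N).
It fails at once if the marble falls out of the green cup (distance between marble_center and green_cup_center above 0.065 m).
It fails at once if the green cup is tipped past 75 degrees (angle between green_cup_center's own z axis and vertical above 1.31 rad).
It fails at once if the blue cup is moved by more than 20 mm or knocked over (distance of blue_cup_center from where it was at the start of the episode above 0.02 m).
It also fails if it takes over 48 s, if anything falls off the work surface, if the arm or the gripper's body presses on something with over 40 N, if the wrist force passes 120 N, or if a joint passes its speed limit or range.

## Working session

There is one attempt and no reset: what is moved stays moved. The work goes in short steps, Python scripts to look and compute and a tool call to move; the robot and the scene stay as the last step left them, time stands still between calls to the robot, and variables do not carry over. Pictures are saved under pics/ and viewed, at most 10 in all, crops included, and the job is handed in when it is done.

Besides the shell and the picture viewer there is one more tool, called after "Call:" as name([rows], argument=value, ...), one row to a line, values as JSON. apply_moves: Moves the arm, as the interface text tells. Its arguments: {"type":"object","properties":{"moves":{"type":"array"}},"required":["moves"]}

```bash
mkdir -p pics; cat > h.py <<'E'
import numpy as np, cv2
from bench import ctrl
from scipy.spatial.transform import Rotation as R
def pts(cam, mask, depth):
    p=ctrl.camera_params(cam); K=p["K"]; v,u=np.nonzero(mask&(depth>0)); z=depth[v,u]
    P=np.c_[(u-K[0][2])/K[0][0]*z,(v-K[1][2])/K[1][1]*z,z,np.ones(len(z))]
    return (P@np.array(p["cam_to_world"]).T)[:,:3]
E
python3 - <<'E'
from h import *
ims=[]
for c in ("scene","top"):
    im,d=ctrl.camera(c); ims.append(im)
    for t in ("green_cup_center","marble_center","cork_top","blue_cup_center"):
        for o in ctrl.outline_of(c,t):
            P=pts(c,o["region"],d)
            if len(P)==0: continue
            hi=P[P[:,2]>np.percentile(P[:,2],95)-.004]
            print(c,t,round(o["score"],2),np.round(o["position"]),len(P),"med",np.median(P,0).round(3),"min",np.percentile(P,2,axis=0).round(3),"max",np.percentile(P,98,axis=0).round(3),"topmid",((hi.min(0)+hi.max(0))/2).round(3))
cv2.imwrite("pics/a.png",cv2.resize(np.vstack(ims)[:,:,::-1],(480,600)))
s=ctrl.get_obs(); print(s["time_s"],s["eef_pos"],R.from_quat(np.roll(s["eef_rot"],-1)).as_matrix().round(3))
E
```

```text
scene green_cup_center 0.91 [326. 229.] 689 med [0.479 0.018 0.05 ] min [0.451 0.005 0.002] max [0.503 0.059 0.079] topmid [0.476 0.031 0.078]
scene cork_top 0.89 [396. 206.] 991 med [0.594 0.24  0.004] min [ 0.538  0.187 -0.   ] max [0.646 0.298 0.007] topmid [0.591 0.243 0.006]
scene cork_top 0.87 [414. 179.] 765 med [0.592 0.395 0.005] min [0.539 0.341 0.   ] max [0.644 0.453 0.009] topmid [0.591 0.398 0.007]
scene cork_top 0.6 [318. 158.] 714 med [0.278 0.33  0.004] min [ 0.221  0.277 -0.004] max [0.332 0.389 0.008] topmid [0.275 0.331 0.007]
scene blue_cup_center 0.76 [295. 317.] 993 med [ 0.547 -0.235  0.048] min [ 0.521 -0.259  0.003] max [ 0.574 -0.205  0.08 ] topmid [ 0.546 -0.231  0.079]
top green_cup_center 0.72 [329. 192.] 520 med [0.481 0.031 0.03 ] min [0.45  0.011 0.003] max [0.503 0.062 0.082] topmid [0.478 0.036 0.08 ]
top marble_center 0.49 [325. 191.] 73 med [0.48  0.041 0.027] min [0.471 0.032 0.02 ] max [0.489 0.05  0.03 ] topmid [0.481 0.042 0.028]
top cork_top 0.98 [167. 144.] 2169 med [0.591 0.402 0.007] min [0.539 0.348 0.004] max [0.646 0.455 0.01 ] topmid [0.592 0.402 0.008]
top cork_top 0.78 [234. 143.] 2092 med [0.593 0.246 0.006] min [0.54  0.193 0.003] max [0.647 0.299 0.009] topmid [0.593 0.247 0.008]
top cork_top 0.67 [191. 282.] 2425 med [0.276 0.336 0.007] min [0.223 0.283 0.004] max [0.33  0.389 0.01 ] topmid [0.276 0.336 0.008]
top blue_cup_center 0.68 [448. 158.] 867 med [ 0.55  -0.234  0.047] min [ 0.521 -0.254  0.004] max [ 0.574 -0.201  0.081] topmid [ 0.549 -0.228  0.08 ]
0.5 [0.18618836 0.54400278 0.23124507] [[-0.946  0.324 -0.   ]
 [ 0.324  0.946 -0.   ]
 [ 0.    -0.    -1.   ]]
```

View pics/a.png

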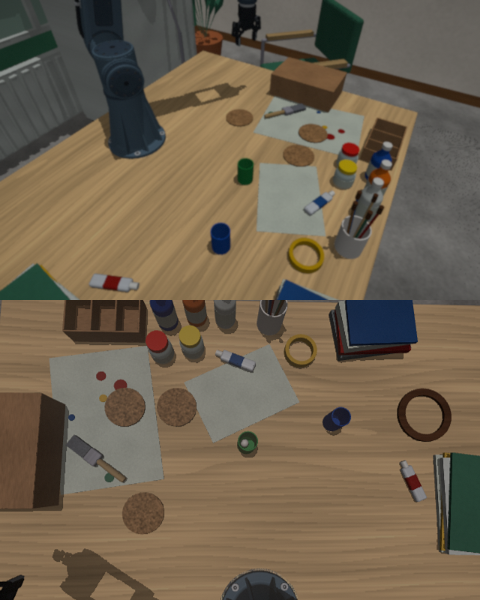

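The correct pad is the one with the smallest y, at (0.592, 0.245). The green cup is at about (0.478, 0.035). The scene is sparse around both, and the blue cup is well clear. I'll plan the hover move next.

```bash
cat >> h.py <<'E'
def pose():
    s=ctrl.get_obs(); return np.array(s["eef_pos"]),R.from_quat(np.roll(s["eef_rot"],-1))
def down(deg):
    a=np.radians(deg); y=np.array([np.cos(a),np.sin(a),0]); z=np.array([0,0,-1.]); return R.from_matrix(np.c_[np.cross(y,z),y,z])
def plan(p1,r1,n,jaw,start=None):
    p,r=start or pose()
    for i in range(n):
        k=n-i; off=np.round(r.inv().apply((np.array(p1)-p)/k)*1000).astype(int)
        rv=np.round(np.degrees((r.inv()*r1).as_rotvec()/k)).astype(int)
        print('{"jaw":%g,"offset":%s,"rot":%s}'%(jaw,off.tolist(),rv.tolist()),end="\n" if i%5==4 else ",")
        p=p+r.apply(off/1000); r=r*R.from_rotvec(np.radians(rv))
    print("end",p.round(4)); return p,r
E
python3 -c "
from h import *
plan([.478,.034,.17],down(-10),15,1)"
```

```text
{"jaw":1,"offset":[-29, -26, 4],"rot":[0, 0, 5]},{"jaw":1,"offset":[-32, -23, 4],"rot":[0, 0, 5]},{"jaw":1,"offset":[-33, -20, 4],"rot":[0, 0, 5]},{"jaw":1,"offset":[-35, -17, 4],"rot":[0, 0, 6]},{"jaw":1,"offset":[-37, -14, 4],"rot":[0, 0, 5]}
{"jaw":1,"offset":[-38, -10, 4],"rot":[0, 0, 6]},{"jaw":1,"offset":[-39, -6, 4],"rot":[0, 0, 5]},{"jaw":1,"offset":[-39, -3, 4],"rot":[0, 0, 6]},{"jaw":1,"offset":[-39, 1, 4],"rot":[0, 0, 5]},{"jaw":1,"offset":[-39, 4, 4],"rot":[0, 0, 6]}
{"jaw":1,"offset":[-38, 9, 4],"rot":[0, 0, 5]},{"jaw":1,"offset":[-37, 12, 4],"rot":[0, 0, 6]},{"jaw":1,"offset":[-36, 16, 4],"rot":[0, 0, 5]},{"jaw":1,"offset":[-35, 18, 5],"rot":[0, 0, 6]},{"jaw":1,"offset":[-32, 22, 4],"rot":[0, 0, 5]}
end [0.4776 0.0345 0.1703]
```

Call:
apply_moves([
  {"jaw": 1,"offset": [-29,-26,4],"rot": [0,0,5]},
  {"jaw": 1,"offset": [-32,-23,4],"rot": [0,0,5]},
  {"jaw": 1,"offset": [-33,-20,4],"rot": [0,0,5]},
  {"jaw": 1,"offset": [-35,-17,4],"rot": [0,0,6]},
  {"jaw": 1,"offset": [-37,-14,4],"rot": [0,0,5]},
])

```text
time_s: 1.12
eef_pos: [0.2839, 0.3735, 0.2114]
eef_rot: [0.0, 0.383, 0.924, 0.0]
wrist_force: [-0.0, 0.3, -0.1]
opening: 1.001
grasp_force: 0.0
```

Call:
apply_moves([
  {"jaw": 1,"offset": [-38,-10,4],"rot": [0,0,6]},
  {"jaw": 1,"offset": [-39,-6,4],"rot": [0,0,5]},
  {"jaw": 1,"offset": [-39,-3,4],"rot": [0,0,6]},
  {"jaw": 1,"offset": [-39,1,4],"rot": [0,0,5]},
  {"jaw": 1,"offset": [-39,4,4],"rot": [0,0,6]},
])

```text
time_s: 1.75
eef_pos: [0.3814, 0.2032, 0.1914]
eef_rot: [0.0, 0.595, 0.803, 0.0]
wrist_force: [0.2, 0.8, -0.5]
opening: 1.001
grasp_force: 0.0
```

Call:
apply_moves([
  {"jaw": 1,"offset": [-38,9,4],"rot": [0,0,5]},
  {"jaw": 1,"offset": [-37,12,4],"rot": [0,0,6]},
  {"jaw": 1,"offset": [-36,16,4],"rot": [0,0,5]},
  {"jaw": 1,"offset": [-35,18,5],"rot": [0,0,6]},
  {"jaw": 1,"offset": [-32,22,4],"rot": [0,0,5]},
])

```text
time_s: 2.38
eef_pos: [0.4782, 0.0332, 0.1703]
eef_rot: [0.0, 0.767, 0.642, 0.0]
wrist_force: [0.7, -0.5, 0.6]
opening: 0.999
grasp_force: 0.0
```

```bash
cat >> h.py <<'E'
def wpts(mask,depth,p,r):
    c=ctrl.camera_params("wrist"); K=c["K"]; v,u=np.nonzero(mask&(depth>0)); z=depth[v,u]
    P=np.c_[(u-K[0][2])/K[0][0]*z,(v-K[1][2])/K[1][1]*z,z,np.ones(len(z))]@np.array(c["mount"]).T
    return r.apply(P[:,:3])+p
E
python3 - <<'E'
from h import *
p,r=pose(); im,d=ctrl.camera("wrist"); print(p.round(4),r.as_matrix().round(3),ctrl.get_obs()["time_s"])
for t in ("green_cup_center","marble_center"):
  for o in ctrl.outline_of("wrist",t):
    P=wpts(o["region"],d,p,r); hi=P[P[:,2]>.074]
    print(t,o["score"],o["position"],len(P),P.min(0).round(3),P.max(0).round(3))
    if len(hi)>10:
        (x,y),rad=cv2.minEnclosingCircle(hi[:,:2].astype(np.float32)); A=np.c_[2*hi[:,:2],np.ones(len(hi))]
        print("rim",len(hi),x,y,rad,"med",np.median(hi,0),"lsq",np.linalg.lstsq(A,(hi[:,:2]**2).sum(1),rcond=None)[0])
cv2.imwrite("pics/b.png",im[:,:,::-1])
E
```

```text
[0.4782 0.0332 0.1703] [[ 0.175  0.985  0.   ]
 [ 0.985 -0.175 -0.   ]
 [ 0.     0.    -1.   ]] 2.425
green_cup_center 0.7 [321.0, 194.3] 3496 [ 0.437 -0.022 -0.003] [0.502 0.063 0.081]
rim 813 0.4749501347541809 0.034562960267066956 0.028082503005862236 med [0.4748419  0.03310995 0.07856108] lsq [ 0.47509207  0.03498004 -0.22625553]
marble_center 0.67 [327.8, 180.3] 328 [0.466 0.025 0.002] [0.489 0.049 0.029]
```

View pics/b.png

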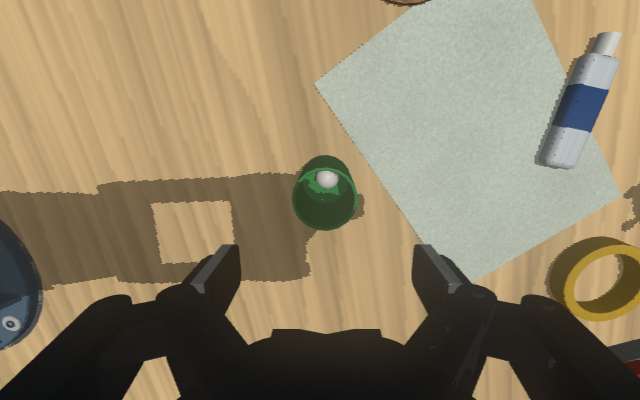

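The wrist picture shows the cup with the marble inside at (325, 192), between the two open fingers. The rim fit gives a radius of 28.1 mm, as expected, with its centre at (0.475, 0.035).

```bash
python3 -c "
from h import *
s=plan([.475,.0348,.028],down(-10),5,1)"
```

```text
{"jaw":1,"offset":[0, -1, 28],"rot":[0, 0, 0]},{"jaw":1,"offset":[0, -1, 29],"rot":[0, 0, 0]},{"jaw":1,"offset":[0, 0, 28],"rot":[0, 0, 0]},{"jaw":1,"offset":[1, -1, 29],"rot":[0, 0, 0]},{"jaw":1,"offset":[0, 0, 28],"rot":[0, 0, 0]}
end [0.4753 0.0347 0.0282]
```

Call:
apply_moves([
  {"jaw": 1,"offset": [1,-3,25],"rot": [0,0,0]},
  {"jaw": 1,"offset": [0,0,30],"rot": [0,0,0]},
  {"jaw": 1,"offset": [0,0,30],"rot": [0,0,0]},
  {"jaw": 1,"offset": [0,0,30],"rot": [0,0,0]},
  {"jaw": 1,"offset": [0,0,27],"rot": [0,0,0]},
])

```text
time_s: 3.15
eef_pos: [0.4743, 0.0372, 0.0276]
eef_rot: [-0.0, 0.765, 0.644, 0.0]
wrist_force: [-0.1, -0.4, 0.9]
opening: 1.002
grasp_force: 0.0
```

Call:
apply_moves([
  {"jaw": 0.8,"offset": [0,0,0],"rot": [0,0,0]},
  {"jaw": 0.5,"offset": [0,0,0],"rot": [0,0,0]},
  {"jaw": 0.3,"offset": [0,0,0],"rot": [0,0,0]},
  {"jaw": 0.3,"offset": [0,0,0],"rot": [0,0,0]},
  {"jaw": 0.3,"offset": [0,0,0],"rot": [0,0,0]},
])

```text
time_s: 3.78
eef_pos: [0.4758, 0.0361, 0.0296]
eef_rot: [0.001, 0.765, 0.644, 0.001]
wrist_force: [-0.5, 2.5, 7.5]
opening: 0.647
grasp_force: 64.3
```

Gripped: the opening reads 55 mm and the force 64 N. Now lift.

Call:
apply_moves([
  {"jaw": 0.3,"offset": [0,0,-8],"rot": [0,0,0]},
  {"jaw": 0.3,"offset": [0,0,-20],"rot": [0,0,0]},
  {"jaw": 0.3,"offset": [0,0,-30],"rot": [0,0,0]},
  {"jaw": 0.3,"offset": [0,0,-40],"rot": [0,0,0]},
  {"jaw": 0.3,"offset": [0,0,-30],"rot": [0,0,0]},
])

```text
time_s: 4.4
eef_pos: [0.475, 0.0359, 0.1582]
eef_rot: [0.001, 0.765, 0.643, 0.0]
wrist_force: [0.1, 0.4, -1.7]
opening: 0.651
grasp_force: 63.9
```

Call:
apply_moves([
  {"jaw": 0.3,"offset": [0,0,-15],"rot": [0,0,0]},
  {"jaw": 0.3,"offset": [0,0,-5],"rot": [0,0,0]},
  {"jaw": 0.3,"offset": [0,0,0],"rot": [2,0,0]},
  {"jaw": 0.3,"offset": [0,0,0],"rot": [4,0,0]},
  {"jaw": 0.3,"offset": [0,0,0],"rot": [4,0,0]},
])

```text
time_s: 5.03
eef_pos: [0.4742, 0.036, 0.175]
eef_rot: [-0.069, 0.762, 0.641, -0.058]
wrist_force: [-0.2, 0.0, -1.7]
opening: 0.649
grasp_force: 63.9
```

```bash
python3 -c "
from h import *
p,r=pose(); s=ctrl.get_obs(); print(p,r.as_matrix().round(3),s['q'],s['opening'],s['grasp_force'])"
```

```text
[0.47419825 0.03604609 0.17498992] [[ 0.172  0.969 -0.177]
 [ 0.985 -0.169  0.031]
 [-0.    -0.179 -0.984]] [-1.74246911e-01  1.48213714e-01  1.77552669e+00 -2.85354594e-04
  1.39810858e+00 -1.36563275e-03] 0.6489015694021876 63.93695242702961
```

Weight shows at the wrist (−1.7 N) and the kinematics have room, so I'll carry on to 40° and hold for over 2 s.

Call:
apply_moves([
  {"jaw": 0.3,"offset": [0,0,0],"rot": [6,0,0]},
  {"jaw": 0.3,"offset": [0,0,0],"rot": [7,0,0]},
  {"jaw": 0.3,"offset": [0,0,0],"rot": [7,0,0]},
  {"jaw": 0.3,"offset": [0,0,0],"rot": [6,0,0]},
  {"jaw": 0.3,"offset": [0,0,0],"rot": [4,0,0]},
])

```text
time_s: 5.65
eef_pos: [0.4747, 0.0358, 0.1741]
eef_rot: [-0.264, 0.719, 0.604, -0.222]
wrist_force: [0.7, 1.0, -2.1]
opening: 0.647
grasp_force: 63.9
```

Call:
apply_moves([
  {"jaw": 0.3,"offset": [0,0,0],"rot": [0,0,0]},
  {"jaw": 0.3,"offset": [0,0,0],"rot": [0,0,0]},
  {"jaw": 0.3,"offset": [0,0,0],"rot": [0,0,0]},
  {"jaw": 0.3,"offset": [0,0,0],"rot": [0,0,0]},
  {"jaw": 0.3,"offset": [0,0,0],"rot": [0,0,0]},
])

```text
time_s: 6.28
eef_pos: [0.4749, 0.036, 0.1767]
eef_rot: [-0.261, 0.719, 0.605, -0.22]
wrist_force: [0.1, -0.3, -2.3]
opening: 0.648
grasp_force: 64.0
```

```bash
python3 - <<'E'
from h import *
p,r=pose(); print(p,"tilt",np.degrees(np.arccos(-r.as_matrix()[2,2])))
im,d=ctrl.camera("scene"); cv2.imwrite("pics/c.png",cv2.resize(im[120:270,230:430,::-1],(800,600)))
for o in ctrl.outline_of("scene","green_cup_center"):
    P=pts("scene",o["region"],d); print(o["score"],P.min(0),P.max(0))
E
```

```text
[0.47489126 0.03603924 0.1767146 ] tilt 39.94220203874968
0.97 [ 0.43844461 -0.00114175  0.13985924] [0.52140002 0.06112053 0.22916135]
```

View pics/c.png

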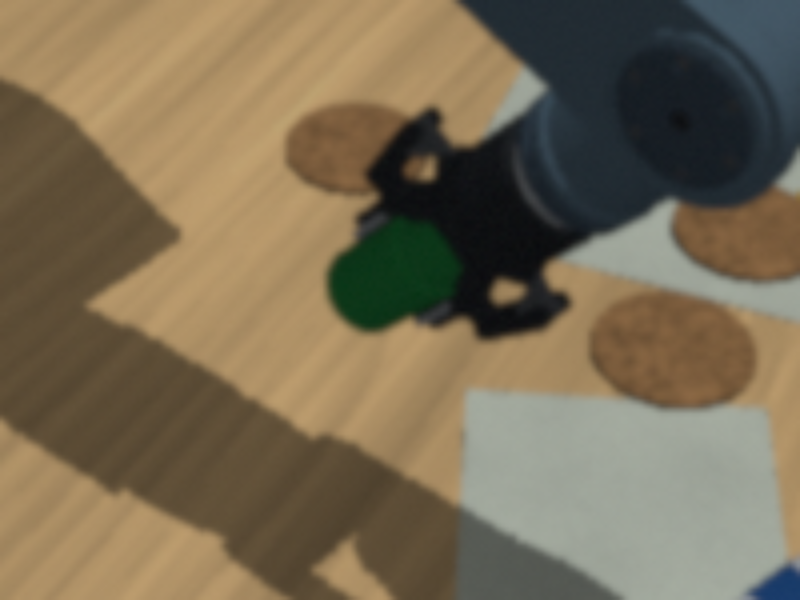

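The crop shows the cup (390, 275) held between the pads and tilted about 40° along with the tool. I'll hold for about 2 s more, then level it.

Call:
apply_moves([
  {"jaw": 0.3,"offset": [0,0,0],"rot": [0,0,0]},
  {"jaw": 0.3,"offset": [0,0,0],"rot": [0,0,0]},
  {"jaw": 0.3,"offset": [0,0,0],"rot": [0,0,0]},
  {"jaw": 0.3,"offset": [0,0,0],"rot": [0,0,0]},
  {"jaw": 0.3,"offset": [0,0,0],"rot": [0,0,0]},
])

```text
time_s: 7.0
eef_pos: [0.4749, 0.036, 0.1762]
eef_rot: [-0.262, 0.719, 0.605, -0.22]
wrist_force: [-0.2, -0.3, -2.5]
opening: 0.651
grasp_force: 64.0
```

Call:
apply_moves([
  {"jaw": 0.3,"offset": [0,0,0],"rot": [0,0,0]},
  {"jaw": 0.3,"offset": [0,0,0],"rot": [0,0,0]},
  {"jaw": 0.3,"offset": [0,0,0],"rot": [0,0,0]},
  {"jaw": 0.3,"offset": [0,0,0],"rot": [0,0,0]},
  {"jaw": 0.3,"offset": [0,0,0],"rot": [0,0,0]},
])

```text
time_s: 7.62
eef_pos: [0.4749, 0.036, 0.1763]
eef_rot: [-0.262, 0.719, 0.605, -0.22]
wrist_force: [0.3, -0.5, -1.7]
opening: 0.65
grasp_force: 64.0
```

Call:
apply_moves([
  {"jaw": 0.3,"offset": [0,0,0],"rot": [0,0,0]},
  {"jaw": 0.3,"offset": [0,0,0],"rot": [0,0,0]},
  {"jaw": 0.3,"offset": [0,0,0],"rot": [0,0,0]},
  {"jaw": 0.3,"offset": [0,0,0],"rot": [0,0,0]},
  {"jaw": 0.3,"offset": [0,0,0],"rot": [0,0,0]},
])

```text
time_s: 8.25
eef_pos: [0.4749, 0.036, 0.1763]
eef_rot: [-0.262, 0.719, 0.605, -0.22]
wrist_force: [0.1, 0.2, -2.8]
opening: 0.65
grasp_force: 64.0
```

Call:
apply_moves([
  {"jaw": 0.3,"offset": [0,0,0],"rot": [-3,0,0]},
  {"jaw": 0.3,"offset": [0,0,0],"rot": [-5,0,0]},
  {"jaw": 0.3,"offset": [0,0,0],"rot": [-6,0,0]},
  {"jaw": 0.3,"offset": [0,0,0],"rot": [-6,0,0]},
  {"jaw": 0.3,"offset": [0,0,0],"rot": [-6,0,0]},
])

```text
time_s: 8.88
eef_pos: [0.4749, 0.036, 0.1766]
eef_rot: [-0.092, 0.76, 0.639, -0.077]
wrist_force: [0.1, -0.2, -1.0]
opening: 0.649
grasp_force: 64.0
```

Call:
apply_moves([
  {"jaw": 0.3,"offset": [0,0,0],"rot": [-6,0,0]},
  {"jaw": 0.3,"offset": [0,0,0],"rot": [-5,0,0]},
  {"jaw": 0.3,"offset": [0,0,0],"rot": [-3,0,0]},
  {"jaw": 0.3,"offset": [0,0,0],"rot": [0,0,0]},
  {"jaw": 0.3,"offset": [0,0,0],"rot": [0,0,0]},
])

```text
time_s: 9.5
eef_pos: [0.475, 0.0359, 0.1765]
eef_rot: [-0.0, 0.766, 0.643, -0.0]
wrist_force: [-0.7, -0.2, -1.6]
opening: 0.648
grasp_force: 64.0
```

```bash
python3 - <<'E'
from h import *
im,d=ctrl.camera("top")
for t in ("cork_top","green_cup_center"):
  for o in ctrl.outline_of("top",t):
    P=pts("top",o["region"],d); print(t,round(o["score"],2),P.min(0).round(3),P.max(0).round(3))
p,r=pose(); print(p.round(4),r.as_matrix().round(3))
plan([.592,.2455,.10],down(8),10,.3)
E
```

```text
cork_top 0.93 [ 0.534  0.186 -0.003] [0.654 0.306 0.011]
cork_top 0.75 [ 0.532  0.343 -0.001] [0.65  0.46  0.011]
cork_top 0.65 [ 0.218  0.277 -0.002] [0.336 0.395 0.012]
green_cup_center 0.64 [0.454 0.053 0.147] [0.476 0.063 0.228]
[0.4751 0.0358 0.1762] [[ 0.172  0.985 -0.001]
 [ 0.985 -0.172  0.   ]
 [-0.    -0.001 -1.   ]]
{"jaw":0.3,"offset":[23, 8, 8],"rot":[0, 0, -2]},{"jaw":0.3,"offset":[22, 9, 8],"rot":[0, 0, -2]},{"jaw":0.3,"offset":[22, 9, 8],"rot":[0, 0, -2]},{"jaw":0.3,"offset":[22, 10, 7],"rot":[0, 0, -2]},{"jaw":0.3,"offset":[21, 11, 8],"rot":[0, 0, -2]}
{"jaw":0.3,"offset":[21, 12, 7],"rot":[0, 0, -2]},{"jaw":0.3,"offset":[21, 12, 8],"rot":[0, 0, -1]},{"jaw":0.3,"offset":[20, 13, 7],"rot":[0, 0, -2]},{"jaw":0.3,"offset":[20, 14, 8],"rot":[0, 0, -1]},{"jaw":0.3,"offset":[19, 14, 7],"rot":[0, 0, -2]}
end [0.5924 0.2452 0.1001]
```

Call:
apply_moves([
  {"jaw": 0.3,"offset": [23,8,8],"rot": [0,0,-2]},
  {"jaw": 0.3,"offset": [22,9,8],"rot": [0,0,-2]},
  {"jaw": 0.3,"offset": [22,9,8],"rot": [0,0,-2]},
  {"jaw": 0.3,"offset": [22,10,7],"rot": [0,0,-2]},
  {"jaw": 0.3,"offset": [21,11,8],"rot": [0,0,-2]},
])

```text
time_s: 10.28
eef_pos: [0.5336, 0.1414, 0.1367]
eef_rot: [-0.0, 0.706, 0.708, -0.0]
wrist_force: [0.3, -0.2, -2.3]
opening: 0.652
grasp_force: 64.0
```

Call:
apply_moves([
  {"jaw": 0.3,"offset": [21,12,7],"rot": [0,0,-2]},
  {"jaw": 0.3,"offset": [21,12,8],"rot": [0,0,-1]},
  {"jaw": 0.3,"offset": [20,13,7],"rot": [0,0,-2]},
  {"jaw": 0.3,"offset": [20,14,8],"rot": [0,0,-1]},
  {"jaw": 0.3,"offset": [19,14,7],"rot": [0,0,-2]},
])

```text
time_s: 10.9
eef_pos: [0.5925, 0.246, 0.0992]
eef_rot: [-0.0, 0.655, 0.756, -0.001]
wrist_force: [0.2, -0.4, -1.7]
opening: 0.651
grasp_force: 64.0
```

Call:
apply_moves([
  {"jaw": 0.3,"offset": [0,0,0],"rot": [0,0,0]},
  {"jaw": 0.3,"offset": [0,0,10],"rot": [0,0,0]},
  {"jaw": 0.3,"offset": [0,0,15],"rot": [0,0,0]},
  {"jaw": 0.3,"offset": [0,0,15],"rot": [0,0,0]},
  {"jaw": 0.3,"offset": [0,0,10],"rot": [0,0,0]},
])

```text
time_s: 11.52
eef_pos: [0.5913, 0.2448, 0.0485]
eef_rot: [-0.001, 0.656, 0.755, -0.001]
wrist_force: [0.5, -0.4, -1.9]
opening: 0.652
grasp_force: 64.2
```

```bash
python3 - <<'E'
from h import *
p,r=pose(); print(p.round(4),r.as_matrix().round(3)[2])
im,d=ctrl.camera("scene"); cv2.imwrite("pics/d.png",cv2.resize(im[120:270,300:500,::-1],(800,600)))
for o in ctrl.outline_of("scene","green_cup_center"):
    P=pts("scene",o["region"],d); print(o["score"],np.percentile(P,1,axis=0).round(4),P.max(0).round(4))
E
```

```text
[0.5913 0.2448 0.0485] [-0.    -0.002 -1.   ]
0.75 [0.5653 0.2119 0.0191] [0.618  0.2707 0.0992]
```

View pics/d.png

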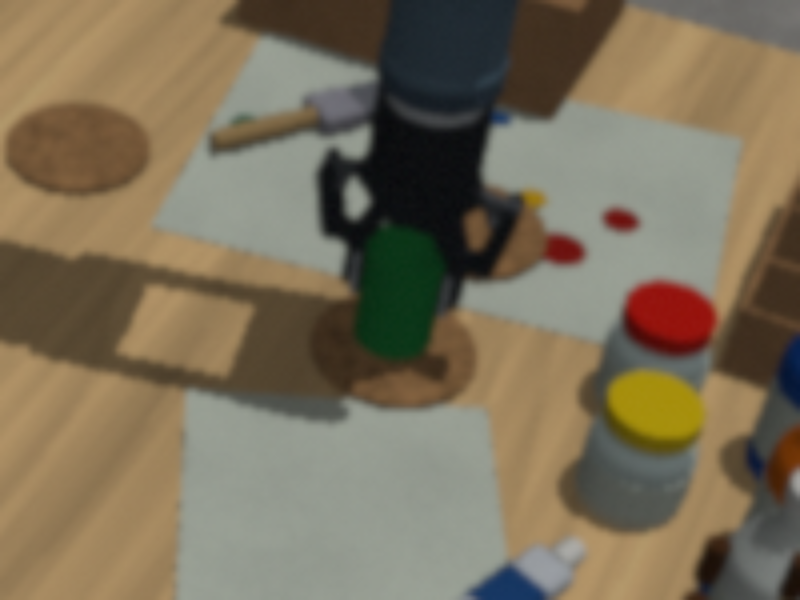

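The cup is upright over the cork pad (395, 350), with its underside at about z = 0.019. That leaves about 13 mm to go.

Call:
apply_moves([
  {"jaw": 0.3,"offset": [0,0,5],"rot": [0,0,0]},
  {"jaw": 0.3,"offset": [0,0,4],"rot": [0,0,0]},
  {"jaw": 0.3,"offset": [0,0,2],"rot": [0,0,0]},
  {"jaw": 0.3,"offset": [0,0,1],"rot": [0,0,0]},
  {"jaw": 0.3,"offset": [0,0,0],"rot": [0,0,0]},
])

```text
time_s: 12.25
eef_pos: [0.5922, 0.2454, 0.0384]
eef_rot: [0.0, 0.655, 0.755, 0.0]
wrist_force: [0.5, 0.4, -2.1]
opening: 0.646
grasp_force: 64.1
```

Call:
apply_moves([
  {"jaw": 0.3,"offset": [0,0,1],"rot": [0,0,0]},
  {"jaw": 0.3,"offset": [0,0,1],"rot": [0,0,0]},
  {"jaw": 0.3,"offset": [0,0,0],"rot": [0,0,0]},
  {"jaw": 0.3,"offset": [0,0,0],"rot": [0,0,0]},
  {"jaw": 0.3,"offset": [0,0,0],"rot": [0,0,0]},
])

```text
time_s: 12.88
eef_pos: [0.5922, 0.2454, 0.0364]
eef_rot: [0.0, 0.655, 0.755, 0.0]
wrist_force: [0.7, -0.2, -2.2]
opening: 0.65
grasp_force: 64.1
```

Call:
apply_moves([
  {"jaw": 0.3,"offset": [0,0,1],"rot": [0,0,0]},
  {"jaw": 0.3,"offset": [0,0,0],"rot": [0,0,0]},
  {"jaw": 0.3,"offset": [0,0,0],"rot": [0,0,0]},
  {"jaw": 0.3,"offset": [0,0,0],"rot": [0,0,0]},
  {"jaw": 0.3,"offset": [0,0,0],"rot": [0,0,0]},
])

```text
time_s: 13.5
eef_pos: [0.5923, 0.2454, 0.0356]
eef_rot: [0.0, 0.655, 0.755, 0.0]
wrist_force: [-1.9, -0.4, 4.4]
opening: 0.645
grasp_force: 64.4
```

Contact: the wrist force went from −2 to +4.4 N. Release and rise.

Call:
apply_moves([
  {"jaw": 0.72,"offset": [0,0,0],"rot": [0,0,0]},
  {"jaw": 0.85,"offset": [0,0,0],"rot": [0,0,0]},
  {"jaw": 1,"offset": [0,0,0],"rot": [0,0,0]},
  {"jaw": 1,"offset": [0,0,0],"rot": [0,0,0]},
  {"jaw": 1,"offset": [0,0,0],"rot": [0,0,0]},
])

```text
time_s: 14.12
eef_pos: [0.5921, 0.2453, 0.0352]
eef_rot: [-0.0, 0.655, 0.755, -0.0]
wrist_force: [-0.4, -0.5, -0.7]
opening: 1.001
grasp_force: 0.0
```

Call:
apply_moves([
  {"jaw": 1,"offset": [0,0,-10],"rot": [0,0,0]},
  {"jaw": 1,"offset": [0,0,-30],"rot": [0,0,0]},
  {"jaw": 1,"offset": [0,0,-40],"rot": [0,0,0]},
  {"jaw": 1,"offset": [0,0,-40],"rot": [0,0,0]},
  {"jaw": 1,"offset": [0,0,-20],"rot": [0,0,0]},
])

```text
time_s: 14.75
eef_pos: [0.5935, 0.2457, 0.1789]
eef_rot: [0.001, 0.655, 0.755, 0.002]
wrist_force: [-0.4, 0.7, -0.1]
opening: 1.001
grasp_force: 0.0
```

```bash
python3 - <<'E'
from h import *
p,r=pose(); im,d=ctrl.camera("wrist"); print(p,ctrl.get_obs()["wrist_force"])
for t in ("green_cup_center","marble_center","cork_top"):
  for o in ctrl.outline_of("wrist",t):
    P=wpts(o["region"],d,p,r); hi=P[P[:,2]>.08]
    print(t,o["score"],P.min(0).round(3),P.max(0).round(3),cv2.minEnclosingCircle(hi[:,:2].astype(np.float32)) if len(hi)>9 else "")
cv2.imwrite("pics/e.png",im[:,:,::-1])
E
```

```text
[0.59350928 0.24568624 0.17886304] [0.81161127 0.58759075 2.55101475]
green_cup_center 0.94 [0.556 0.201 0.003] [0.617 0.272 0.087] ((0.5897459387779236, 0.2437908798456192), 0.027935221791267395)
marble_center 0.52 [0.588 0.235 0.01 ] [0.609 0.269 0.086] 
cork_top 0.89 [ 0.532  0.194 -0.002] [0.652 0.306 0.086] ((0.5890605449676514, 0.2452419102191925), 0.027629220858216286)
cork_top 0.81 [ 0.528  0.341 -0.002] [0.651 0.431 0.009] 
cork_top 0.76 [ 0.243  0.275 -0.002] [0.335 0.384 0.009]
```

View pics/e.png

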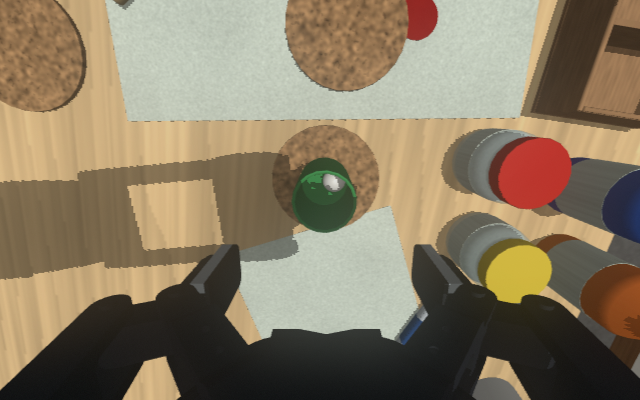

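The cup stands upright on the pad (325, 190), centred within about 4 mm. The marble is inside at (332, 182), and the gripper is clear.

```bash
python3 -c "
from bench import ctrl
print(ctrl.hand_in())"
```

```text
the job is handed in; nothing more can be done
None
```

The job is handed in: I lifted the green cup, tilted it to 40° for just over 2 s, levelled it and set it upright on the rightmost cork pad, about 4 mm off centre, with the marble still inside; the arm never went near the blue cup, but I didn't re-measure its position, and the hand-in returned no verdict.

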